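# Find the rocking corner of a kiln shelf and press its shim flat

## Robot

A 7-joint arm with a two-finger parallel gripper is mounted at the origin on the work surface. World frame = base frame: x ahead of the robot, y to its left, z up, the work surface at z = 0. Lengths are in m, angles in rad, forces in N, time in s.
With the tool pointing down it reaches from about 0.425 to 1.025 m from the base axis. Payload 9.4 kg.
Tool frame: the origin (TCP) lies between the finger pads; the fingertips stand 22 mm ahead of it and the grasp point (between the pads) lies 3 mm ahead of it; z points along the fingers, y is the direction in which the jaws open and shut (so a half turn about z gives the same grasp; the last joint's range is limited). The gripper opens to 85 mm and grips with 20 to 120 N. Pads are 22 mm wide; open, the fingers measure 114 mm over their backs; the gripper's body (76 mm by 85 mm) begins 54 mm behind the grasp point. The pads swing forward as they close: fully open they stand 13 mm farther back than shut.
Start: joints at [-1.2, 0.599, -0.003, 1.599, 0.002, 0.943, -0.08], TCP at [0.314, 0.654, 0.223] pointing down, gripper open.
Joint ranges: [-2.57, 2.57], [-0.35, 1.97], [-1.29, 1.29], [0.11, 2.56], [-1.05, 4.19], [0.11, 1.86], [-2.63, 2.63]. Speed limits (rad/s): [2.22, 2.22, 3.01, 3.01, 3.14, 3.14, 3.14].

## Interface

Orientations are given as a 3x3 rotation matrix whose columns are the frame's x, y, z axes.
In Python, from station import ctrl gives the robot as it stands.
- The arm moves only by the shell command python3 -m handwheel 'ROWS' [FORCE]. ROWS is JSON, a list of rows, each a list of 3 entries, a list of its own where there are three numbers: the shift along the tool's x, y, z in units of 40 mm (1.0 is 40 mm), then the turn, a rotation vector about the tool's x, y, z in units of 8 degrees (1.0 is 8 degrees), then the finger opening in mm, from 0 to 85.4. A call has 1 to 10 rows; each row shifts and turns the pose as measured when the row begins, along the tool's axes as they then stand; what a row does not reach is not made up. A row lasts 1/10 s, in which the tool goes at most 50 mm and 8.59 degrees, less where a joint would pass 70% of its speed; a pose out of reach is approached as far as the arm can. A call is refused whole if a number of a shift passes 1 or a number of a turn 1, either way. A call with a gripper value outside its range is refused whole. The fingers move at their own pace and stop on an object; FORCE is the grip in N (left out, the last holds). Time passes only in rows, so rows that do not move let the fingers close. It gives the time, the measured TCP pose, the force and the opening at its end, in the units of the state.
- ctrl.observe(): the state, without advancing time (a new reading comes with each control period).
- ctrl.get_image(name): name is "scene" or "top" or "wrist"; returns the picture (480x640x3 uint8, red, green, blue); there is no depth.
- ctrl.calibration(name): a dict with "K" (3x3 intrinsics, pixels), "R" (3x3) and "t" (3): a world point X has camera coordinates R X + t. Camera axes: x right, y down, z forward; pixel columns grow to the right and rows downward; lengths in m; the calibration is good to about 2 mm. A picture is of the moment at which its call begins: read the wrist's pose just before it. calibration takes no time and is no camera call; for the wrist camera it gives the pose at the moment of the call.
- ctrl.hand_in(): hands the job in, once; it reports no verdict.
The state is a dict: "t": time; "joints": joint angles; "joint_vel": joint speeds; "joint_efforts": joint torques, N m; "ee_pos": TCP position; "ee_rot": TCP orientation; "wrist_force": force on the tool from outside, world axes, zero at the start; "moment": the same for the moment, N m; "gripper_width": finger opening in m.
Only numpy, scipy, OpenCV 4.12 (cv2) and the standard library are available. Lean on these libraries where they do the work, as an engineer would, in place of code of your own. Each camera call takes 0.05 s, during which the arm holds its last target.

## Task

The kiln shelf rocks on one of its four props. With a fingertip press firmly on each of its four corners, above the prop, one after another: near left, far left, far right, near right as the robot sees them (near is the robot's side). Then press the steel shim tab beside the corner that gave way down fully flat, leave the other three tabs up, press that same corner firmly once more to prove that the shim now carries it, and let go. Lift or shift nothing: the shelf, the cups on it and the things around stay where they are.

Things in the scene. Friction and masses are not known exactly. Their poses are not given: they have to be found in the camera images.
- shelf_mid (a point): Kiln shelf: a sand-coloured slab 220 (x) by 200 (y) by 14 mm, 1.2 kg, lying loose and level on four props on a dark steel base. Origin: centre of its top face, 66 mm above the table; x points away from the robot along the 220 mm side, y left, z up. Two cups up to 50 mm tall stand on it, within 35 mm of its centre in x and 70 mm in y.
- corner_nl (a point): Place to press at the shelf's near left corner (near = towards the robot, left = +y): on the top face, 30 mm in from both edges, right above a prop. Three of the corners are solid; one gives: it starts to go down at about 3 to 4 N, is 6 mm down and solid from about 7 N, and comes back when let go.
- corner_fl (a point): Place to press at the shelf's far left corner (near = towards the robot, left = +y): on the top face, 30 mm in from both edges, right above a prop. Three of the corners are solid; one gives: it starts to go down at about 3 to 4 N, is 6 mm down and solid from about 7 N, and comes back when let go.
- corner_fr (a point): Place to press at the shelf's far right corner (near = towards the robot, left = +y): on the top face, 30 mm in from both edges, right above a prop. Three of the corners are solid; one gives: it starts to go down at about 3 to 4 N, is 6 mm down and solid from about 7 N, and comes back when let go.
- corner_nr (a point): Place to press at the shelf's near right corner (near = towards the robot, left = +y): on the top face, 30 mm in from both edges, right above a prop. Three of the corners are solid; one gives: it starts to go down at about 3 to 4 N, is 6 mm down and solid from about 7 N, and comes back when let go.
- shim_nl (a joint): Hinge angle of the near left rocker shim, rad: near 0 = tab standing up (start), 0.60 = flat (horizontal, against its stop). Stiff: it stays where it is left; flat, its tongue stands 1.5 mm under the shelf's edge, so that a rocking corner pressed again gives only that much; about 10 N straight down on the tab moves it.
- shim_nl_tab (a point): Place to press on the near left rocker shim, a steel tab 34 mm wide (x), 50 mm long, on a hinge along x just outside the shelf's left edge (112 mm to the side of its centre, 45 mm above the table), at the start sloping up and outwards about 34 degrees. The point: on its top face, mid-width, 38 mm from the hinge, 67 mm above the table at the start, 46 mm when flat.
- shim_fl (a joint): Hinge angle of the far left rocker shim, rad: near 0 = tab standing up (start), 0.60 = flat (horizontal, against its stop). Stiff: it stays where it is left; flat, its tongue stands 1.5 mm under the shelf's edge, so that a rocking corner pressed again gives only that much; about 10 N straight down on the tab moves it.
- shim_fl_tab (a point): Place to press on the far left rocker shim, a steel tab 34 mm wide (x), 50 mm long, on a hinge along x just outside the shelf's left edge (112 mm to the side of its centre, 45 mm above the table), at the start sloping up and outwards about 34 degrees. The point: on its top face, mid-width, 38 mm from the hinge, 67 mm above the table at the start, 46 mm when flat.
- shim_fr (a joint): Hinge angle of the far right rocker shim, rad: near 0 = tab standing up (start), 0.60 = flat (horizontal, against its stop). Stiff: it stays where it is left; flat, its tongue stands 1.5 mm under the shelf's edge, so that a rocking corner pressed again gives only that much; about 10 N straight down on the tab moves it.
- shim_fr_tab (a point): Place to press on the far right rocker shim, a steel tab 34 mm wide (x), 50 mm long, on a hinge along x just outside the shelf's right edge (112 mm to the side of its centre, 45 mm above the table), at the start sloping up and outwards about 34 degrees. The point: on its top face, mid-width, 38 mm from the hinge, 67 mm above the table at the start, 46 mm when flat.
- shim_nr (a joint): Hinge angle of the near right rocker shim, rad: near 0 = tab standing up (start), 0.60 = flat (horizontal, against its stop). Stiff: it stays where it is left; flat, its tongue stands 1.5 mm under the shelf's edge, so that a rocking corner pressed again gives only that much; about 10 N straight down on the tab moves it.
- shim_nr_tab (a point): Place to press on the near right rocker shim, a steel tab 34 mm wide (x), 50 mm long, on a hinge along x just outside the shelf's right edge (112 mm to the side of its centre, 45 mm above the table), at the start sloping up and outwards about 34 degrees. The point: on its top face, mid-width, 38 mm from the hinge, 67 mm above the table at the start, 46 mm when flat.
- cup_tall: Bystander, not to be disturbed: cup on the shelf, 52 mm wide, 50 mm tall. Origin at its underside.
- cup_low: Bystander, not to be disturbed: cup on the shelf, 56 mm wide, 38 mm tall. Origin at its underside.
- stub: Bystander, not to be disturbed: small waisted clay stub, 26 mm wide and tall, standing on the steel base between the two right-hand shims. Origin at its underside.
- hammer: Bystander, not to be disturbed: hammer lying to the right. Origin at its underside.
- brick: Bystander, not to be disturbed: fire brick lying to the left. Origin at its underside.
- saggar: Bystander, not to be disturbed: brown pot beyond the shelf, 75 mm tall. Origin at its underside.
- glaze_jar: Bystander, not to be disturbed: lidded jar beyond the shelf, 85 mm tall. Origin at its underside.

How it is judged:
On the way, in this order (a step that is already met when the one before it is completed fails the run):
1. the shelf's near left corner is pressed down with the fingers (over 2 N) (contact force between the fingers and shelf above 2 N and horizontal distance between the grasp point and corner_nl below 0.055 m), for 0.04 s.
2. the shelf's far left corner is pressed down with the fingers (over 2 N) (contact force between the fingers and shelf above 2 N and horizontal distance between the grasp point and corner_fl below 0.055 m), for 0.04 s.
3. the shelf's far right corner is pressed down with the fingers (over 2 N) (contact force between the fingers and shelf above 2 N and horizontal distance between the grasp point and corner_fr below 0.055 m), for 0.04 s.
4. the shelf's near right corner is pressed down with the fingers (over 2 N) (contact force between the fingers and shelf above 2 N and horizontal distance between the grasp point and corner_nr below 0.055 m), for 0.04 s.
5. one shim is pressed flat, the other three left up (((value of joint shim_nl above 0.54 rad and value of joint each of shim_fl, shim_fr, shim_nr below 0.2 rad) or (value of joint shim_fl above 0.54 rad and value of joint each of shim_nl, shim_fr, shim_nr below 0.2 rad) or (value of joint shim_fr above 0.54 rad and value of joint each of shim_nl, shim_fl, shim_nr below 0.2 rad) or (value of joint shim_nr above 0.54 rad and value of joint each of shim_nl, shim_fl, shim_fr below 0.2 rad))), for 0.1 s.
6. the corner beside that shim is pressed again and now rests on the shim (only the rocking corner does; a solid one never touches its shim) (((value of joint shim_nl above 0.54 rad and value of joint each of shim_fl, shim_fr, shim_nr below 0.2 rad and contact force between the fingers and shelf above 2 N and horizontal distance between the grasp point and corner_nl below 0.055 m and contact force between shim_nl and shelf above 0.4 N) or (value of joint shim_fl above 0.54 rad and value of joint each of shim_nl, shim_fr, shim_nr below 0.2 rad and contact force between the fingers and shelf above 2 N and horizontal distance between the grasp point and corner_fl below 0.055 m and contact force between shim_fl and shelf above 0.4 N) or (value of joint shim_fr above 0.54 rad and value of joint each of shim_nl, shim_fl, shim_nr below 0.2 rad and contact force between the fingers and shelf above 2 N and horizontal distance between the grasp point and corner_fr below 0.055 m and contact force between shim_fr and shelf above 0.4 N) or (value of joint shim_nr above 0.54 rad and value of joint each of shim_nl, shim_fl, shim_fr below 0.2 rad and contact force between the fingers and shelf above 2 N and horizontal distance between the grasp point and corner_nr below 0.055 m and contact force between shim_nr and shelf above 0.4 N))), for 0.04 s.
At the end, for the whole second after the job is handed in: The shim beside the rocking corner is flat (joint over 0.54 of 0.60 rad), the other three still stand up (under 0.2 rad), the shelf lies level (within 0.015 rad) and within 15 mm of its start, and everything is at rest (((value of joint shim_nl above 0.54 rad and value of joint each of shim_fl, shim_fr, shim_nr below 0.2 rad) or (value of joint shim_fl above 0.54 rad and value of joint each of shim_nl, shim_fr, shim_nr below 0.2 rad) or (value of joint shim_fr above 0.54 rad and value of joint each of shim_nl, shim_fl, shim_nr below 0.2 rad) or (value of joint shim_nr above 0.54 rad and value of joint each of shim_nl, shim_fl, shim_fr below 0.2 rad)) and angle between shelf_mid's own z axis and vertical below 0.015 rad and distance of shelf_mid from where it was at the start of the episode below 0.015 m and linear speed of each of cup_tall, cup_low, stub, hammer, brick, saggar, glaze_jar below 0.02 m/s); the robot touches nothing.
It fails at once if a second shim is pressed down (two over 0.2 rad) (value of joint each of shim_nl, shim_nr above 0.2 rad or value of joint each of shim_fl, shim_nl above 0.2 rad or value of joint each of shim_fl, shim_fr above 0.2 rad or value of joint each of shim_fl, shim_nr above 0.2 rad or value of joint each of shim_fr, shim_nl above 0.2 rad or value of joint each of shim_fr, shim_nr above 0.2 rad).
It fails at once if the shelf is lifted (over 10 mm) or shoved (over 20 mm) (height (world z) of shelf_mid above 0.076 m or distance of shelf_mid from where it was at the start of the episode above 0.02 m).
It fails at once if a bystander is moved by more than 25 mm, lifted or knocked over (distance of any of cup_tall, cup_low, stub, hammer, brick, saggar, glaze_jar from where it was at the start of the episode above 0.025 m or angle between any of cup_tall, cup_low, stub, saggar, glaze_jar's own z axis and vertical above 0.4 rad).
It also fails if it takes over 61 s, if anything falls off the work surface, if the arm or the gripper's body presses on something with over 40 N, if the wrist force passes 120 N, or if a joint passes its speed limit or range.

## Working session

There is one attempt and no reset: what is moved stays moved. The work goes in short steps, Python scripts to look and compute and a shell command to move; the robot and the scene stay as the last step left them, time stands still between calls to the robot, and variables do not carry over. Pictures are saved under pics/ and viewed, and the job is handed in when it is done.

```bash
mkdir -p pics; ls; python3 - <<'E'
from station import ctrl
import cv2,numpy as np
np.set_printoptions(precision=4,suppress=True)
s=ctrl.observe(); print(s)
for n in("scene","top"):
    cv2.imwrite(f"pics/{n}0.png",ctrl.get_image(n)[:,:,::-1]); c=ctrl.calibration(n); print(n,c)
E
```

```text
pics
{'t': 0.0, 'joints': array([-1.1997,  0.6001, -0.0025,  1.6001,  0.0018,  0.9429, -0.0798]), 'joint_vel': array([ 0.0005, -0.0012, -0.0003,  0.0005, -0.0017, -0.0013,  0.0015]), 'joint_efforts': array([ -0.0001, -77.6436,   1.5644, -25.8022,   0.0122,   0.009 ,
         0.0001]), 'ee_pos': array([0.3137, 0.6531, 0.2223]), 'ee_rot': array([[-0.9015,  0.4329, -0.0005],
       [ 0.4329,  0.9015, -0.0015],
       [-0.0002, -0.0016, -1.    ]]), 'wrist_force': array([-0.4031,  0.5918,  0.6827]), 'moment': array([ 0.0098,  0.0088, -0.0055]), 'gripper_width': 0.085957042403286}
scene {'K': array([[550.0356,   0.    , 324.6788],
       [  0.    , 550.0356, 234.0485],
       [  0.    ,   0.    ,   1.    ]]), 'R': array([[-0.2418,  0.9703, -0.0051],
       [ 0.7059,  0.1723, -0.6871],
       [-0.6658, -0.1698, -0.7265]]), 't': array([ 0.1047, -0.3837,  1.6454])}
top {'K': array([[621.6729,   0.    , 321.7219],
       [  0.    , 621.6729, 240.9379],
       [  0.    ,   0.    ,   1.    ]]), 'R': array([[-0.0138, -0.9999,  0.0055],
       [-0.9853,  0.0127, -0.1701],
       [ 0.17  , -0.0078, -0.9854]]), 't': array([0.0379, 0.6214, 1.6158])}
```

View pics/scene0.png

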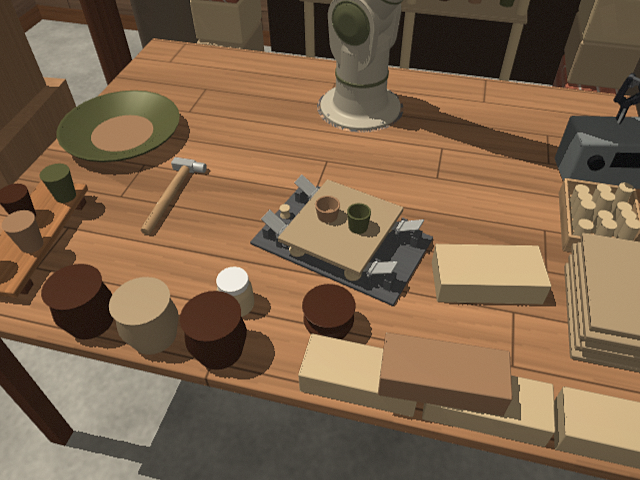

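View pics/top0.png

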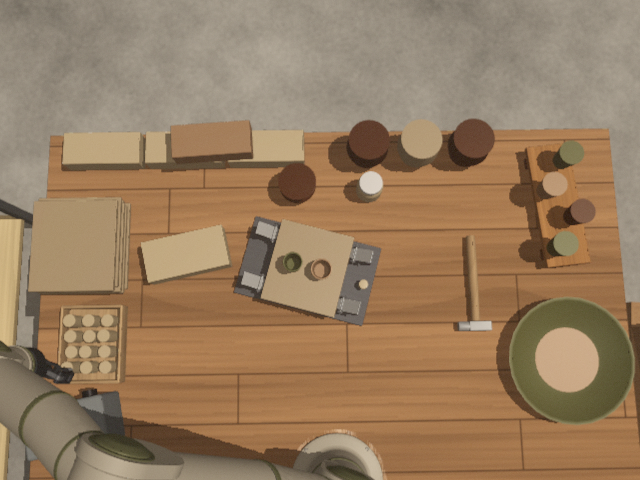

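The shelf is at about (308,268) in the top image, rotated roughly 13°. The brick is to its left, and the saggar and jar are beyond it. I'll zoom in.

```bash
python3 - <<'E'
import cv2
a=cv2.imread("pics/top0.png")[205:335,225:390]
cv2.imwrite("pics/topz.png",cv2.resize(a,None,fx=4.5,fy=4.5,interpolation=cv2.INTER_CUBIC))
a=cv2.imread("pics/scene0.png")[165:310,240:445]
cv2.imwrite("pics/scz.png",cv2.resize(a,None,fx=3.9,fy=3.9,interpolation=cv2.INTER_CUBIC))
E
```

```text
(no output)
```

View pics/topz.png

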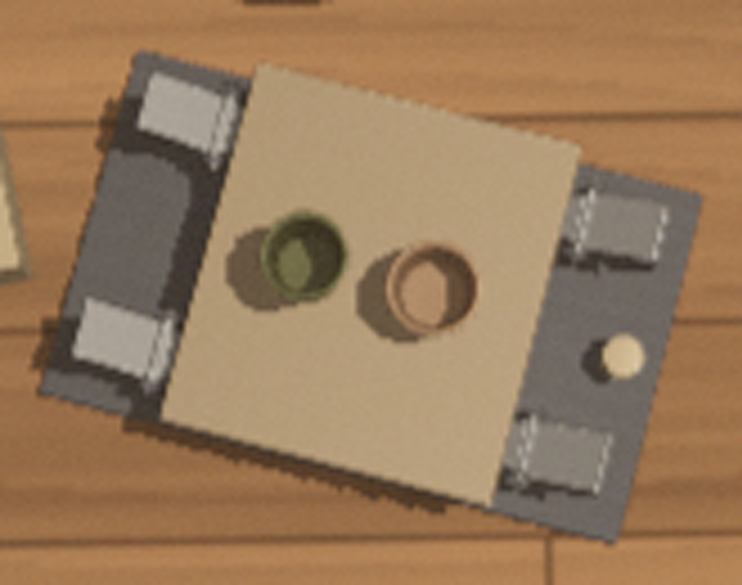

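View pics/scz.png

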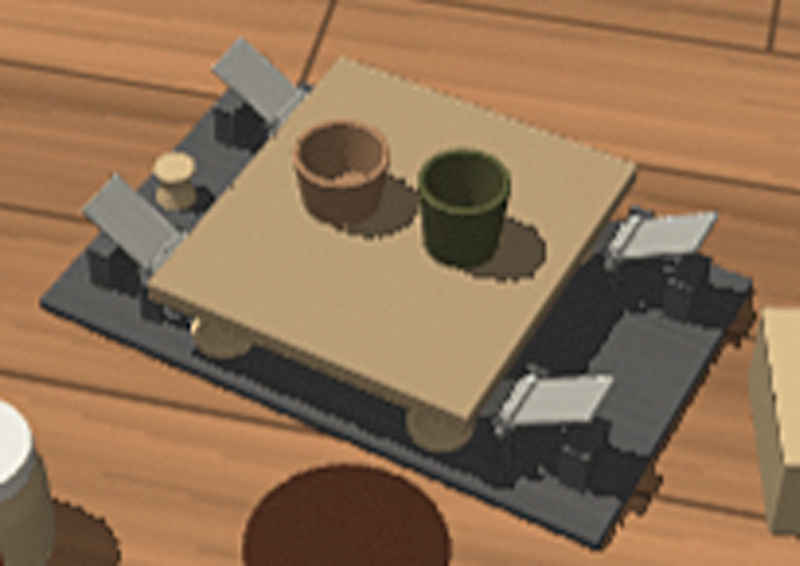

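Shelf corners in the zoomed top view: fl (257,64), fr (580,146), nr (492,506), nl (160,418). In the zoomed scene view: nr (343,57), nl (637,165), fl (470,418), fr (150,290).

```bash
cat > h.py <<'E'
from station import ctrl
import cv2,numpy as np
from scipy.optimize import least_squares
np.set_printoptions(precision=4,suppress=True)
def proj(n,X):
    c=ctrl.calibration(n); p=(np.array(X)@c["R"].T+c["t"])@c["K"].T
    return p[:,:2]/p[:,2:]
names=["nl","fl","fr","nr"]
S=np.array([[-1,1],[1,1],[1,-1],[-1,-1]])
def P(q,xy,z): 
    c,s=np.cos(q[2]),np.sin(q[2]); xy=np.array(xy)
    return np.c_[xy@np.array([[c,s],[-s,c]])+q[:2],np.full(len(xy),z)]
E
python3 - <<'E'
from h import *
pt=np.array([[160,418],[257,64],[580,146],[492,506]])/4.5+[225,205]
ps=np.array([[637,165],[470,418],[150,290],[343,57]])/3.9+[240,165]
f=lambda q:np.r_[(proj("top",P(q,S*[.11,.1],.066))-pt).ravel(),(proj("scene",P(q,S*[.11,.1],.066))-ps).ravel()]
r=least_squares(f,[.6,0,-.2]);print(r.x,r.fun)
f2=lambda q:f(q)[:8]; r2=least_squares(f2,r.x);print(r2.x)
q=(r.x)
np.save("q.npy",q)
print("corners",P(q,S*[.08,.07],.066))
print("tabs approx (x=+-.08?)")
for k in(.06,.07,.08): print(k,(proj("top",P(q,S*[k,.112+.038*np.cos(.6)],.067))-[225,205])*4.5)
c=ctrl.calibration("top")
def ray(u,v,z):
    d=c["R"].T@np.linalg.inv(c["K"])@[u,v,1]; o=-c["R"].T@c["t"]; return o+d*(z-o[2])/d[2]
for nm,u,v,z in[("low/tall green",303,255,.11),("brown",430,288,.104),("stub",622,355,.036)]: print(nm,ray(225+u/4.5,205+v/4.5,z))
print("brick right edge",ray(225+25/4.5,205+275/4.5,.06))
E
```

```text
[ 0.5509  0.0697 -0.2631] [-1.0657 -0.1601 -0.9971 -1.1247 -0.3051 -1.1509 -0.8378 -0.7491  0.352
 -1.0576 -0.0598 -0.3578 -1.0656 -2.1228 -1.2329 -1.1419]
[ 0.5488  0.0676 -0.265 ]
corners [[ 0.4919  0.1581  0.066 ]
 [ 0.6464  0.1165  0.066 ]
 [ 0.6099 -0.0187  0.066 ]
 [ 0.4555  0.0229  0.066 ]]
tabs approx (x=+-.08?)
0.06 [[106.0459 316.0059]
 [159.9615 120.8571]
 [629.9858 239.4167]
 [581.4812 437.2796]]
0.07 [[101.4937 332.483 ]
 [164.396  104.8064]
 [633.9749 223.1441]
 [577.3855 453.9872]]
0.08 [[ 96.9321 348.9936]
 [168.8216  88.7878]
 [637.956  206.9043]
 [573.2813 470.7291]]
low/tall green [0.5588 0.1065 0.11  ]
brown [0.5396 0.034  0.104 ]
stub [ 0.5065 -0.0802  0.036 ]
brick right edge [0.556  0.2724 0.06  ]
```

```bash
cat >> h.py <<'E'
def goto(x,y,tipz):
    """x,y in shelf frame; tip height -> tool-axis delta in units"""
    q=np.load("q.npy"); s=ctrl.observe(); T=P(q,[[x,y]],tipz+.022)[0]
    d=s["ee_rot"].T@(T-s["ee_pos"])
    print("t",s["t"],"tip",s["ee_pos"]-[0,0,.022],"F",s["wrist_force"],"w",s["gripper_width"])
    ry=np.degrees(np.arctan2(s["ee_rot"][1,1],s["ee_rot"][0,1]))
    print("target",T,"units tool xyz",d/.04,"norm mm",np.linalg.norm(d)*1e3,"yaw err deg (world)",90+np.degrees(q[2])-ry,"tilt",s["ee_rot"][:,2])
E
python3 -c "
from h import *
goto(-.08,.07,.13)"
```

```text
t 0.1 tip [0.3138 0.6531 0.2004] F [ 0.3046 -0.1332  0.2586] w 0.08522496986010474
target [0.4919 0.1581 0.152 ] units tool xyz [-9.3706 -9.2253  1.7747] norm mm 530.7541377800817 yaw err deg (world) 10.576111033759531 tilt [-0.0005 -0.0013 -1.    ]
```

```bash
python3 -m handwheel '[[[-0.8,-0.8,0],[0,0,0],0],[[-0.85,-0.85,0],[0,0,0],0],[[-0.85,-0.85,0],[0,0,0],0],[[-0.85,-0.85,0],[0,0,0],0],[[-0.85,-0.85,0],[0,0,0],0],[[-0.85,-0.85,0],[0,0,0],0],[[-0.85,-0.85,0],[0,0,0],0],[[-0.85,-0.85,0],[0,0,0],0]]'; python3 -c "
from h import *
goto(-.08,.07,.13)"
```

```text
t: 0.9
ee_pos: [0.4395, 0.2873, 0.218]
ee_rot: [[-0.907, 0.421, -0.005], [0.421, 0.907, -0.002], [0.004, -0.004, -1.0]]
wrist_force: [1.5, 0.6, -0.7]
gripper_width: -0.0003
t 0.9 tip [0.4395 0.2873 0.196 ] F [ 1.5307  0.6081 -0.673 ] w -0.0002925189956420093
target [0.4919 0.1581 0.152 ] units tool xyz [-2.5552 -2.3704  1.6494] norm mm 154.2376092181692 yaw err deg (world) 9.843427725003977 tilt [-0.005  -0.0018 -1.    ]
```

```bash
python3 -m handwheel '[[[-0.7,-0.7,0.3],[0,0,0],0],[[-0.7,-0.7,0.5],[0,0,0],0],[[-0.6,-0.6,0.5],[0,0,-0.6],0],[[-0.2,-0.2,0.4],[0,0,-0.6],0],[[0,0,0],[0,0,0],0]]'; python3 -c "
from h import *
goto(-.08,.07,.08)"
```

```text
t: 1.4
ee_pos: [0.4856, 0.1579, 0.1486]
ee_rot: [[-0.963, 0.269, -0.003], [0.269, 0.963, -0.003], [0.002, -0.004, -1.0]]
wrist_force: [-0.1, 0.7, 0.6]
gripper_width: -0.0
t 1.4 tip [0.4856 0.1579 0.1266] F [-0.1223  0.6513  0.5694] w -4.414781348274678e-05
target [0.4919 0.1581 0.102 ] units tool xyz [-0.1513  0.0527  1.1637] norm mm 46.98633387009365 yaw err deg (world) 0.545733525968572 tilt [-0.0033 -0.0034 -1.    ]
```

```bash
python3 -m handwheel '[[[-0.2,0.05,0.7],[0,0,0],0],[[0,0,0.5],[0,0,0],0],[[0,0,0],[0,0,0],0]]'; python3 -m handwheel '[[[0,0,0.1],[0,0,0],0]]';python3 -c "
from h import *
goto(-.08,.07,.066)"
```

```text
t: 1.7
ee_pos: [0.4945, 0.1593, 0.1009]
ee_rot: [[-0.961, 0.276, -0.002], [0.276, 0.961, -0.002], [0.001, -0.002, -1.0]]
wrist_force: [-0.8, 0.2, 0.3]
gripper_width: -0.0002
t: 1.8
ee_pos: [0.4947, 0.1604, 0.0977]
ee_rot: [[-0.961, 0.277, -0.001], [0.277, 0.961, -0.001], [0.001, -0.002, -1.0]]
wrist_force: [-0.3, 0.6, -0.0]
gripper_width: 0.0001
t 1.8 tip [0.4947 0.1604 0.0757] F [-0.3479  0.6159 -0.0401] w 0.000130945206265849
target [0.4919 0.1581 0.088 ] units tool xyz [ 0.051  -0.0729  0.2423] norm mm 10.325235395987672 yaw err deg (world) 0.9839413375311921 tilt [-0.0014 -0.0014 -1.    ]
```

```bash
for i in 1 ; do python3 -m handwheel '[[[0,0,0.15],[0,0,0],0]]' | grep -E 'ee_pos|force';python3 -m handwheel '[[[0,0,0.08],[0,0,0],0]]' | grep -E 'ee_pos|force'; python3 -m handwheel '[[[0,0,0.08],[0,0,0],0]]' | grep -E 'ee_pos|force'; done
```

```text
ee_pos: [0.4949, 0.1613, 0.0924]
wrist_force: [-0.7, -0.5, -0.2]
ee_pos: [0.495, 0.162, 0.0896]
wrist_force: [0.1, 0.0, 0.2]
ee_pos: [0.4951, 0.1624, 0.0868]
wrist_force: [-0.0, 0.2, -0.4]
```

```bash
for i in 1 ; do python3 -m handwheel '[[[0,0,0.06],[0,0,0],0]]' | grep -E 'ee_pos|force';python3 -m handwheel '[[[0,0,0.06],[0,0,0],0]]' | grep -E 'ee_pos|force'; python3 -m handwheel '[[[0,0,0.06],[0,0,0],0]]' | grep -E 'ee_pos|force'; done
```

```text
ee_pos: [0.4952, 0.1626, 0.0845]
wrist_force: [0.7, -0.4, 0.5]
ee_pos: [0.4953, 0.1627, 0.0822]
wrist_force: [-0.1, -0.8, -0.4]
ee_pos: [0.4954, 0.1627, 0.0797]
wrist_force: [-0.3, 0.3, 0.6]
```

```bash
python3 - <<'E'
from h import *
a=ctrl.get_image("scene")[140:290,250:450,::-1]
cv2.imwrite("pics/s1.png",cv2.resize(a,None,fx=4,fy=4,interpolation=cv2.INTER_CUBIC))
print(ctrl.observe()["wrist_force"],ctrl.observe()["ee_pos"])
E
```

```text
[-0.1873 -1.0293 -0.5051] [0.4953 0.1626 0.0794]
```

View pics/s1.png

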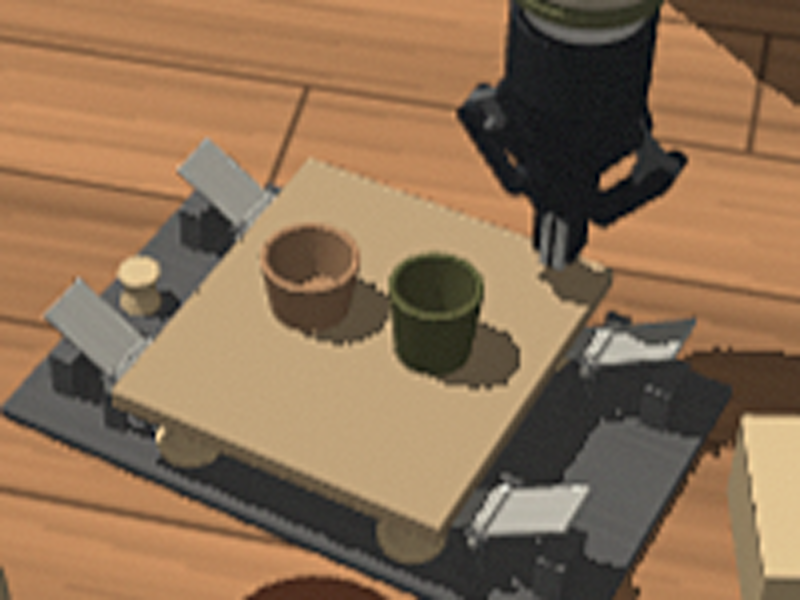

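```bash
for i in 1 ; do python3 -m handwheel '[[[0,0,0.06],[0,0,0],0]]' | grep -E 'ee_pos|force';python3 -m handwheel '[[[0,0,0.06],[0,0,0],0]]' | grep -E 'ee_pos|force'; python3 -m handwheel '[[[0,0,0.06],[0,0,0],0]]' | grep -E 'ee_pos|force'; done;  python3 - <<'E'
from h import *
a=ctrl.get_image("wrist")[:,:,::-1]
cv2.imwrite("pics/w1.png",a)
s=ctrl.observe();print(s["wrist_force"],s["ee_pos"],s["joint_efforts"])
E
```

```text
ee_pos: [0.4953, 0.1626, 0.077]
wrist_force: [0.0, 0.2, 0.0]
ee_pos: [0.4954, 0.1626, 0.0744]
wrist_force: [0.0, 0.5, -0.3]
ee_pos: [0.4954, 0.1625, 0.0718]
wrist_force: [-0.2, 0.1, 0.2]
[-0.5007 -0.1769 -0.7706] [0.4953 0.1624 0.0715] [  0.0715 -64.0027   1.1801 -11.5251   0.0025   0.0472   0.0044]
```

View pics/w1.png

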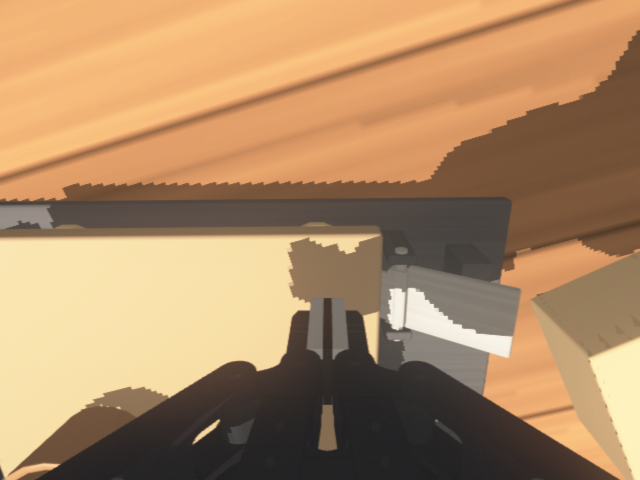

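```bash
for i in 1 ; do python3 -m handwheel '[[[0,0,0.06],[0,0,0],0]]' | grep -E 'ee_pos|force';python3 -m handwheel '[[[0,0,0.06],[0,0,0],0]]' | grep -E 'ee_pos|force'; python3 -m handwheel '[[[0,0,0.05],[0,0,0],0]]' | grep -E 'ee_pos|force'; done;  python3 - <<'E'
from h import *
a=ctrl.get_image("scene")[140:290,250:450,::-1]
cv2.imwrite("pics/s2.png",cv2.resize(a,None,fx=4,fy=4,interpolation=cv2.INTER_CUBIC))
s=ctrl.observe();print(s["wrist_force"],s["ee_pos"],s["joint_efforts"])
print((proj("scene",[s["ee_pos"],s["ee_pos"]-[0,0,.022]])-[250,140])*4)
E
```

```text
ee_pos: [0.4953, 0.1624, 0.069]
wrist_force: [0.0, -1.1, -0.0]
ee_pos: [0.4954, 0.1625, 0.0664]
wrist_force: [-0.5, -0.4, 0.4]
ee_pos: [0.4954, 0.1625, 0.0641]
wrist_force: [0.7, -0.1, -0.1]
[ 0.112  -0.5602 -0.8218] [0.4952 0.1624 0.0639] [  0.0778 -64.2576   1.231  -10.9467   0.004    0.035    0.0033]
[[550.7701 287.5111]
 [547.7646 315.0819]]
```

View pics/s2.png

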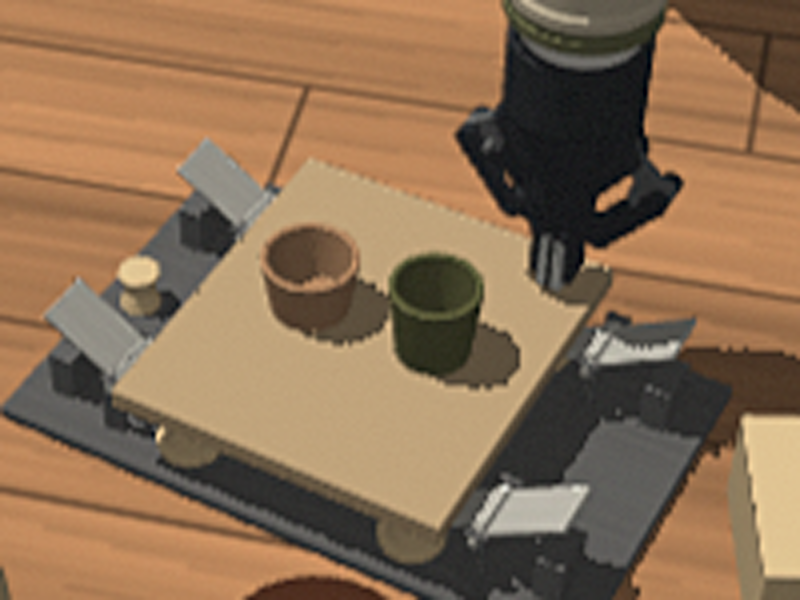

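```bash
for i in 1 2 ; do python3 -m handwheel '[[[0,0,0.05],[0,0,0],0]]' | grep -E 'ee_pos|force';python3 -m handwheel '[[[0,0,0.05],[0,0,0],0]]' | grep -E 'ee_pos|force';  done
```

```text
ee_pos: [0.4953, 0.1625, 0.0618]
wrist_force: [0.4, -0.1, -0.4]
ee_pos: [0.4953, 0.1625, 0.0597]
wrist_force: [0.3, 0.8, 0.3]
ee_pos: [0.4954, 0.1625, 0.0577]
wrist_force: [-5.9, -1.0, 34.5]
ee_pos: [0.4954, 0.1626, 0.0574]
wrist_force: [-9.6, -2.9, 59.4]
```

```bash
python3 - <<'E'
from h import *
a=ctrl.get_image("scene")[140:290,250:450,::-1]
cv2.imwrite("pics/s3.png",cv2.resize(a,None,fx=4,fy=4,interpolation=cv2.INTER_CUBIC))
s=ctrl.observe();print(s["wrist_force"],s["ee_pos"],s["joint_efforts"])
print((proj("scene",[s["ee_pos"],s["ee_pos"]-[0,0,.022]])-[250,140])*4)
E
python3 -m handwheel '[[[0,0,-0.15],[0,0,0],0],[[0,0,-0.15],[0,0,0],0]]'
```

```text
[-6.3998 -2.3549 33.2714] [0.4954 0.1625 0.0576] [  0.0591 -45.7867   1.2317 -10.385    0.1442  -2.2515   0.0028]
[[550.0694 295.6511]
 [547.0834 323.0222]]
t: 3.8
ee_pos: [0.4953, 0.1626, 0.0704]
ee_rot: [[-0.961, 0.277, 0.003], [0.277, 0.961, 0.001], [-0.003, 0.002, -1.0]]
wrist_force: [-0.3, -0.3, -1.5]
gripper_width: -0.0004
```

View pics/s3.png

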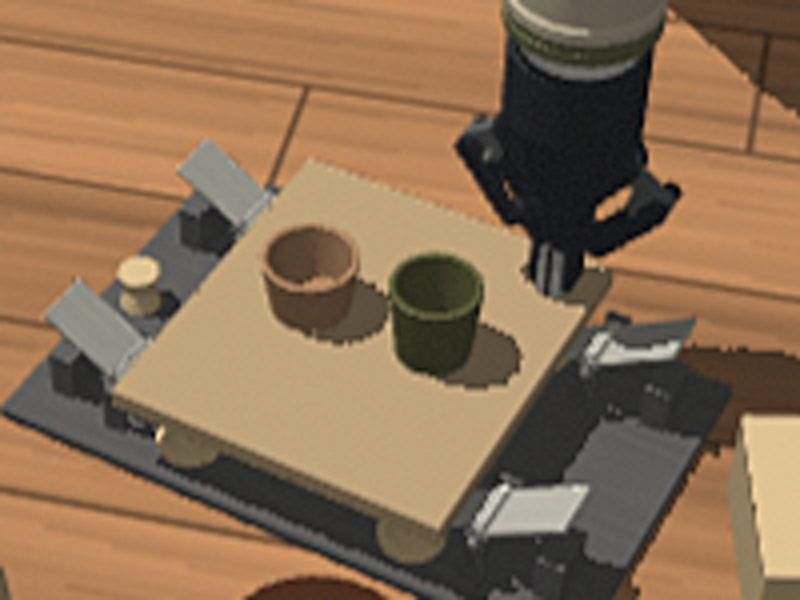

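```bash
python3 - <<'E'
from h import *
q=np.load("q.npy")
c=ctrl.calibration("scene")
def ray(u,v,z):
    d=c["R"].T@np.linalg.inv(c["K"])@[u,v,1]; o=-c["R"].T@c["t"]; return o+d*(z-o[2])/d[2]
print(ray(250+550/4,140+295/4,.066), P(q,S*[.08,.07],.066)[0])
goto(.08,.07,.063)
E
```

```text
[0.5035 0.1632 0.066 ] [0.4919 0.1581 0.066 ]
t 3.8 tip [0.4953 0.1626 0.0484] F [-0.2681 -0.3065 -1.5311] w -0.0004066271276366818
target [0.6464 0.1165 0.085 ] units tool xyz [-3.9497 -0.0615 -0.3533] norm mm 158.6365304928404 yaw err deg (world) 0.9757094170282983 tilt [ 0.0035  0.0009 -1.    ]
```

```bash
python3 -m handwheel '[[[0,0,-1],[0,0,0],0],[[0,0,-0.8],[0,0,0],0],[[-0.8,0,0],[0,0,0],0],[[-1,0,0],[0,0,0],0],[[-1,0,0],[0,0,0],0],[[-0.9,0,0],[0,0,0],0],[[-0.3,0,0.2],[0,0,0],0],[[0,0,0],[0,0,0],0]]'; python3 -c "
from h import *
goto(.08,.07,.05)"
```

```text
t: 4.6
ee_pos: [0.653, 0.1173, 0.1384]
ee_rot: [[-0.962, 0.274, 0.003], [0.274, 0.962, 0.001], [-0.003, 0.002, -1.0]]
wrist_force: [0.4, 0.1, 0.2]
gripper_width: -0.0003
t 4.6 tip [0.653  0.1173 0.1164] F [0.4032 0.0755 0.1581] w -0.0002518277431561094
target [0.6464 0.1165 0.072 ] units tool xyz [ 0.1588 -0.0678  1.6588] norm mm 66.70960491282612 yaw err deg (world) 0.7993388569364441 tilt [ 0.0033  0.0008 -1.    ]
```

```bash
python3 -m handwheel '[[[0.15,-0.05,0.8],[0,0,0],0],[[0,0,0.7],[0,0,0],0],[[0,0,0.2],[0,0,0],0],[[0,0,0],[0,0,0],0]]'|grep -E 'ee_pos|force'; for i in 1 2 ; do python3 -m handwheel '[[[0,0,0.04],[0,0,0],0]]' | grep -E 'ee_pos|force';python3 -m handwheel '[[[0,0,0.04],[0,0,0],0]]' | grep -E 'ee_pos|force';  done
```

```text
ee_pos: [0.6424, 0.1191, 0.0689]
wrist_force: [0.9, -0.6, -0.3]
ee_pos: [0.642, 0.1196, 0.068]
wrist_force: [-0.0, -0.4, 0.6]
ee_pos: [0.6421, 0.12, 0.0674]
wrist_force: [0.7, 0.3, 0.5]
ee_pos: [0.6425, 0.1203, 0.0668]
wrist_force: [0.1, -0.8, 0.8]
ee_pos: [0.6429, 0.1204, 0.0659]
wrist_force: [-0.7, -1.0, 0.3]
```

```bash
python3 -m handwheel '[[[0,0,0.1],[0,0,0],0]]'|grep -E 'ee_pos|force'; for i in 1 2 3 ; do python3 -m handwheel '[[[0,0,0.05],[0,0,0],0]]' | grep -E 'ee_pos|force'; done
```

```text
ee_pos: [0.6435, 0.1205, 0.0626]
wrist_force: [0.3, -0.6, -0.0]
ee_pos: [0.6435, 0.1205, 0.0605]
wrist_force: [-0.2, -0.3, -0.2]
ee_pos: [0.6436, 0.1205, 0.0583]
wrist_force: [0.1, 0.4, -0.6]
ee_pos: [0.6438, 0.1205, 0.0577]
wrist_force: [-9.5, -1.7, 37.2]
```

```bash
python3 -m handwheel '[[[0,0,-0.9],[0,0,0],0],[[0,0,-0.6],[0,0,0],0],[[0,-1,-0.2],[0,0,0],0],[[0,-1,0],[0,0,0],0],[[0,-1,0],[0,0,0],0],[[0,-0.5,0],[0,0,0],0],[[0,0,0],[0,0,0],0]]'; python3 -c "
from h import *
goto(.08,-.07,.05)"
```

```text
t: 6.5
ee_pos: [0.605, -0.0171, 0.1272]
ee_rot: [[-0.963, 0.268, 0.007], [0.268, 0.963, 0.004], [-0.006, 0.005, -1.0]]
wrist_force: [0.5, 1.2, -0.4]
gripper_width: -0.0002
t 6.5 tip [ 0.605  -0.0171  0.1052] F [ 0.5035  1.239  -0.4162] w -0.00023186260731969025
target [ 0.6099 -0.0187  0.072 ] units tool xyz [-0.121  -0.0119  1.3816] norm mm 55.478760319724664 yaw err deg (world) 0.4622175936704309 tilt [ 0.0071  0.0037 -1.    ]
```

```bash
python3 -m handwheel '[[[-0.1,0,0.8],[0,0,0],0],[[0,0,0.6],[0,0,0],0],[[0,0,0.1],[0,0,0],0],[[0,0,0],[0,0,0],0]]'|grep -E 'ee_pos|force'; for i in 1 2 3 4; do python3 -m handwheel '[[[0,0,0.05],[0,0,0],0]]' | grep -E 'ee_pos|force';  done
```

```text
ee_pos: [0.6116, -0.0154, 0.0667]
wrist_force: [-0.8, -0.4, 0.4]
ee_pos: [0.6121, -0.0145, 0.0652]
wrist_force: [0.8, 0.0, 1.0]
ee_pos: [0.6127, -0.0139, 0.0639]
wrist_force: [-0.2, -0.2, 0.3]
ee_pos: [0.6132, -0.0135, 0.0626]
wrist_force: [-0.9, 0.6, 1.4]
ee_pos: [0.6136, -0.0133, 0.0611]
wrist_force: [-0.5, -0.5, 0.2]
```

```bash
 for i in 1 2 3; do python3 -m handwheel '[[[0,0,0.04],[0,0,0],0]]' | grep -E 'ee_pos|force';  done
```

```text
ee_pos: [0.6138, -0.0133, 0.0597]
wrist_force: [-0.4, 0.2, 0.0]
ee_pos: [0.6139, -0.0133, 0.0582]
wrist_force: [0.8, -0.6, -0.1]
ee_pos: [0.614, -0.0133, 0.0578]
wrist_force: [-8.2, 1.2, 30.5]
```

fr is solid too, so nr should be the one that gives. Pressing it next.

```bash
python3 -m handwheel '[[[0,0,-0.9],[0,0,0],0],[[0,0,-0.8],[0,0,0],0],[[1,0,0],[0,0,0],0],[[1,0,0],[0,0,0],0],[[1,0,0],[0,0,0],0],[[0.9,0,0],[0,0,0],0],[[0.1,0,0],[0,0,0],0],[[0,0,0],[0,0,0],0]]'; python3 -c "
from h import *
goto(-.08,-.07,.05)"
```

```text
t: 8.4
ee_pos: [0.4547, 0.0291, 0.1265]
ee_rot: [[-0.963, 0.268, 0.02], [0.268, 0.963, 0.007], [-0.017, 0.012, -1.0]]
wrist_force: [0.9, 0.6, 0.6]
gripper_width: 0.0002
t 8.4 tip [0.4547 0.0291 0.1045] F [0.9164 0.5955 0.5822] w 0.00016712941489542405
target [0.4555 0.0229 0.072 ] units tool xyz [-0.0352 -0.1606  1.3616] norm mm 54.85920887538487 yaw err deg (world) 0.4571802128765796 tilt [ 0.0197  0.0066 -0.9998]
```

```bash
python3 -m handwheel '[[[0,-0.15,0.8],[0.09,0.12,0],0],[[0,0,0.6],[0,0,0],0],[[0,0,0.1],[0,0,0],0],[[0,0,0],[0,0,0],0]]'|grep -E 'ee_|force'; for i in 1 2 3 4; do python3 -m handwheel '[[[0,0,0.04],[0,0,0],0]]' | grep -E 'ee_pos|force';  done
```

```text
ee_pos: [0.4598, 0.023, 0.0657]
ee_rot: [[-0.963, 0.269, 0.007], [0.269, 0.963, -0.001], [-0.006, 0.001, -1.0]]
wrist_force: [-0.0, 0.5, 0.1]
ee_pos: [0.4606, 0.0229, 0.0645]
wrist_force: [-0.6, -0.7, -0.3]
ee_pos: [0.4613, 0.0228, 0.0635]
wrist_force: [0.1, -0.6, -0.2]
ee_pos: [0.4618, 0.0228, 0.0625]
wrist_force: [0.0, 0.0, 0.3]
ee_pos: [0.4622, 0.0228, 0.0613]
wrist_force: [0.4, 0.3, 0.6]
```

```bash
 for i in 1 2 3 4 5 6; do python3 -m handwheel '[[[0,0,0.04],[0,0,0],0]]' | grep -E 'ee_pos|force';  done
```

```text
ee_pos: [0.4624, 0.0228, 0.0599]
wrist_force: [-0.1, -0.4, -0.1]
ee_pos: [0.4624, 0.0228, 0.0584]
wrist_force: [-0.2, 0.5, 0.1]
ee_pos: [0.4624, 0.0228, 0.0568]
wrist_force: [-0.4, -2.0, 3.8]
ee_pos: [0.4622, 0.0227, 0.0552]
wrist_force: [-0.9, -0.7, 3.8]
ee_pos: [0.4621, 0.0226, 0.0536]
wrist_force: [-0.9, -0.2, 4.2]
ee_pos: [0.462, 0.0225, 0.0521]
wrist_force: [-4.3, -0.8, 27.4]
```

nr gives about 6 mm at about 4 N and then goes solid, so it's the rocking corner. Moving to its tab.

```bash
python3 -m handwheel '[[[0,0,-0.3],[0,0,0],0],[[0,0,-0.8],[0,0,0],0],[[0,0,-0.3],[0,0,0],0],[[0,0,0],[0,0,0],0]]'; python3 -c "
from h import *
goto(-.07,-.147,.085)"
```

```text
t: 10.2
ee_pos: [0.4615, 0.023, 0.1085]
ee_rot: [[-0.963, 0.27, 0.01], [0.27, 0.963, -0.0], [-0.01, 0.003, -1.0]]
wrist_force: [-0.7, -0.2, 0.1]
gripper_width: 0.0001
t 10.2 tip [0.4615 0.023  0.0865] F [-0.6758 -0.1946  0.0536] w 8.495386913322025e-05
target [ 0.4451 -0.054   0.107 ] units tool xyz [-0.1237 -1.9641  0.0342] norm mm 78.7331544919942 yaw err deg (world) 0.5777780750053836 tilt [ 0.0102 -0.0002 -0.9999]
```

```bash
python3 -m handwheel '[[[-0.1,-1,0],[0,0.07,0],0],[[0,-0.95,0],[0,0,0],0],[[0,0,0],[0,0,0],0],[[0,0,0],[0,0,0],0]]'; python3 - <<'E'
from h import *
goto(-.07,-.147,.05)
a=ctrl.get_image("top")[205:335,225:390,::-1]
cv2.imwrite("pics/t4.png",cv2.resize(a,None,fx=4.5,fy=4.5,interpolation=cv2.INTER_CUBIC))
a=ctrl.get_image("scene")[140:290,250:450,::-1]
cv2.imwrite("pics/s4.png",cv2.resize(a,None,fx=4,fy=4,interpolation=cv2.INTER_CUBIC))
E
```

```text
t: 10.6
ee_pos: [0.4452, -0.0534, 0.1062]
ee_rot: [[-0.964, 0.266, 0.002], [0.266, 0.964, 0.004], [-0.001, 0.004, -1.0]]
wrist_force: [-0.6, 0.2, 0.3]
gripper_width: -0.0001
t 10.6 tip [ 0.4452 -0.0534  0.0842] F [-0.6202  0.207   0.2713] w -5.555440473632568e-05
target [ 0.4451 -0.054   0.072 ] units tool xyz [-0.0015 -0.02    0.8557] norm mm 34.237145354454135 yaw err deg (world) 0.3277372684573834 tilt [ 0.0019  0.0039 -1.    ]
```

View pics/t4.png

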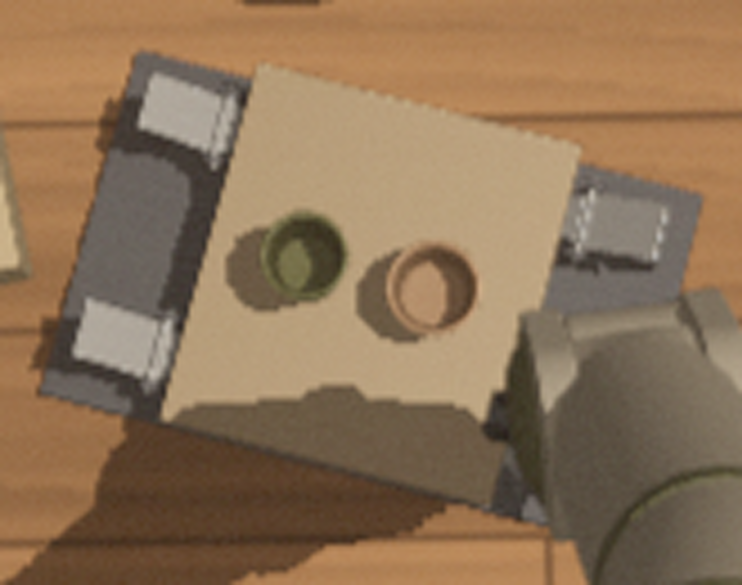

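View pics/s4.png

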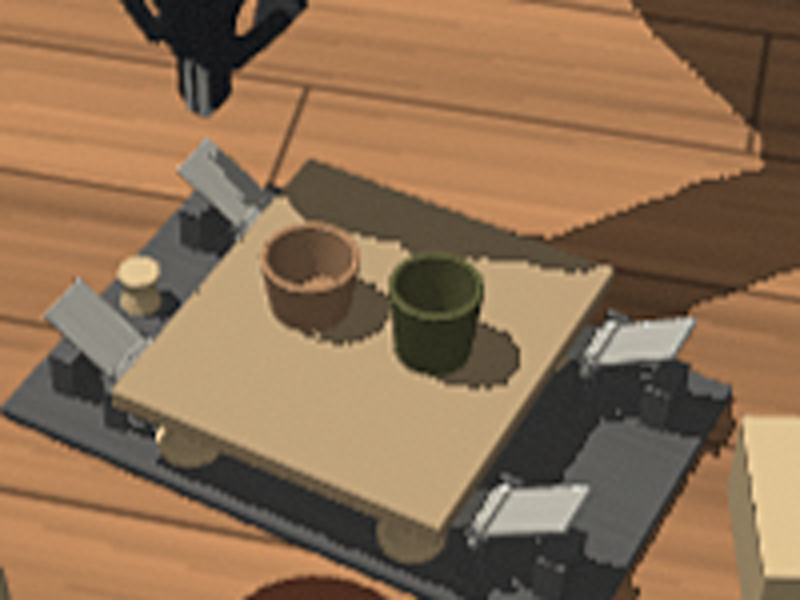

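```bash
python3 - <<'E'
from h import *
q=np.load("q.npy")
e=ctrl.observe()["ee_pos"]
pr=lambda X:(proj("scene",X)-[250,140])*4
print(pr([e,e+[0,0,.008]]))
for k in(.06,.07,.08): print(k,pr([P(q,[[-k,-.112]],.047)[0],P(q,[[-k,-.143]],.067)[0],P(q,[[-k,-.153]],.073)[0]]).round(0).tolist())
E
python3 -m handwheel '[[[0,-0.02,0.6],[0,0,0],0],[[0,0,0.3],[0,0,0],0],[[0,0,0],[0,0,0],0]]'|grep -E "ee_|force"
```

```text
[[204.9557 115.6759]
 [204.4572 105.0028]]
0.06 [[249.0, 220.0], [202.0, 178.0], [188.0, 165.0]]
0.07 [[257.0, 210.0], [211.0, 169.0], [196.0, 156.0]]
0.08 [[265.0, 201.0], [220.0, 159.0], [205.0, 146.0]]
ee_pos: [0.4467, -0.0501, 0.069]
ee_rot: [[-0.966, 0.26, 0.004], [0.26, 0.966, 0.005], [-0.002, 0.006, -1.0]]
wrist_force: [0.2, 0.8, 1.3]
```

```bash
python3 -m handwheel '[[[0,-0.08,0.1],[0,0,0],0]]'|grep -E "ee_|force"; for i in 1 2 3 4; do python3 -m handwheel '[[[0,0,0.06],[0,0,0],0]]' | grep -E 'ee_pos|force';  done
```

```text
ee_pos: [0.4462, -0.052, 0.065]
ee_rot: [[-0.966, 0.258, 0.004], [0.258, 0.966, 0.005], [-0.002, 0.006, -1.0]]
wrist_force: [0.8, -1.0, 0.0]
ee_pos: [0.4463, -0.0518, 0.0625]
wrist_force: [-0.1, -0.5, 4.9]
ee_pos: [0.4466, -0.0516, 0.0605]
wrist_force: [-1.3, -0.0, 9.9]
ee_pos: [0.447, -0.0516, 0.0587]
wrist_force: [-1.2, 0.0, 10.2]
ee_pos: [0.4472, -0.0516, 0.057]
wrist_force: [-1.4, -1.6, 10.7]
```

```bash
for i in 1 2 3 4 5 6 7; do python3 -m handwheel '[[[0,0,0.07],[0,0,0],0]]' | grep -E 'ee_pos|force';  done
```

```text
ee_pos: [0.4475, -0.0518, 0.0549]
wrist_force: [-1.4, -1.7, 10.0]
ee_pos: [0.4476, -0.052, 0.0528]
wrist_force: [-2.2, -2.2, 10.3]
ee_pos: [0.4477, -0.0523, 0.0508]
wrist_force: [-1.5, -2.7, 10.2]
ee_pos: [0.4475, -0.053, 0.0487]
wrist_force: [-1.6, -4.1, 9.1]
ee_pos: [0.4474, -0.0536, 0.0466]
wrist_force: [-2.6, -2.7, 9.3]
ee_pos: [0.4472, -0.0542, 0.0445]
wrist_force: [-1.9, -1.6, 8.8]
ee_pos: [0.447, -0.0546, 0.0424]
wrist_force: [-2.2, -0.6, 8.5]
```

```bash
for i in 1 2 3 ; do python3 -m handwheel '[[[0,0,0.05],[0,0,0],0]]' | grep -E 'ee_pos|force';  done
```

```text
ee_pos: [0.447, -0.0548, 0.041]
wrist_force: [-1.6, -0.5, 9.6]
ee_pos: [0.447, -0.0549, 0.0397]
wrist_force: [-2.1, -0.2, 8.6]
ee_pos: [0.4469, -0.055, 0.0384]
wrist_force: [-1.5, 0.4, 9.5]
```

```bash
for i in 1 2 ; do python3 -m handwheel '[[[0,0,0.05],[0,0,0],0]]' | grep -E 'ee_pos|force';  done
```

```text
ee_pos: [0.447, -0.055, 0.0373]
wrist_force: [-3.2, 0.7, 30.2]
ee_pos: [0.4471, -0.055, 0.0369]
wrist_force: [-5.7, 0.9, 44.7]
```

The tab is hard on its stop at 45 N, with z where I predicted. Lifting off and going back to the nr corner.

```bash
python3 -m handwheel '[[[0,0,-0.4],[0,0,0],0],[[0,0,-0.9],[0,0,0],0],[[0,0,-0.6],[0,0,0],0],[[0,0.9,0],[0,0,0],0],[[0,0.9,0],[0,0,0],0],[[0,0,0],[0,0,0],0]]'; python3 - <<'E'
from h import *
goto(-.08,-.075,.05)
a=ctrl.get_image("scene")[140:290,250:450,::-1]
cv2.imwrite("pics/s5.png",cv2.resize(a,None,fx=4,fy=4,interpolation=cv2.INTER_CUBIC))
E
```

```text
t: 13.3
ee_pos: [0.4673, 0.0156, 0.1197]
ee_rot: [[-0.964, 0.267, 0.023], [0.267, 0.964, 0.001], [-0.022, 0.007, -1.0]]
wrist_force: [-1.1, 1.0, 0.4]
gripper_width: -0.0001
t 13.3 tip [0.4673 0.0156 0.0977] F [-1.1056  0.9633  0.4025] w -8.472375803134465e-05
target [0.4542 0.0181 0.072 ] units tool xyz [ 0.3596 -0.035   1.1858] norm mm 49.58589971823483 yaw err deg (world) 0.3884818360268696 tilt [ 0.023   0.0007 -0.9997]
```

View pics/s5.png

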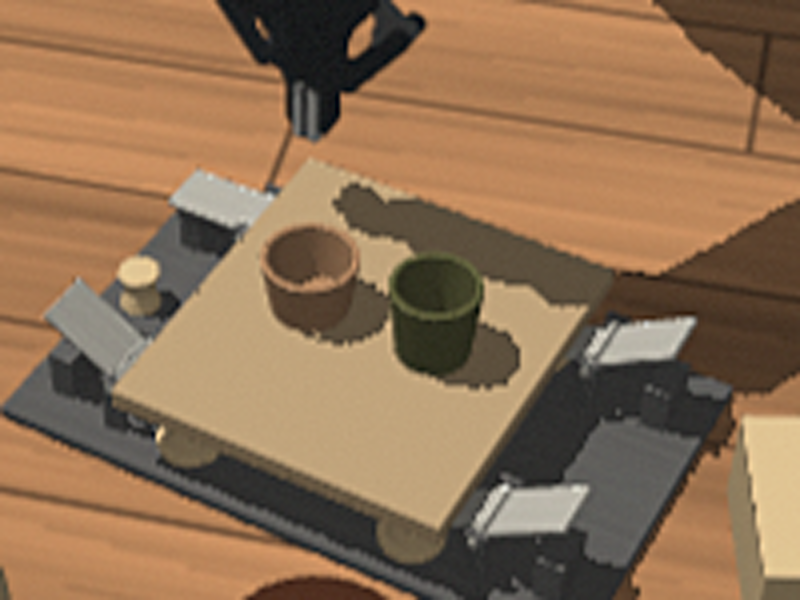

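The nr tab at (220,200) is flat and the other three still stand. Now pressing nr again.

```bash
python3 -m handwheel '[[[0.3,0,0.7],[0.06,0.16,0],0],[[0,0,0.5],[0,0,0],0],[[0,0,0.1],[0,0,0],0],[[0,0,0],[0,0,0],0]]'|grep -E 'ee_|force'; for i in 1 2 3; do python3 -m handwheel '[[[0,0,0.04],[0,0,0],0]]' | grep -E 'ee_pos|force';  done
```

```text
ee_pos: [0.4548, 0.0143, 0.0673]
ee_rot: [[-0.963, 0.269, -0.001], [0.269, 0.963, -0.004], [-0.0, -0.004, -1.0]]
wrist_force: [0.4, 0.1, -0.1]
ee_pos: [0.4548, 0.0137, 0.0661]
wrist_force: [0.4, -0.6, 0.7]
ee_pos: [0.455, 0.0133, 0.0651]
wrist_force: [-0.2, -1.0, -0.3]
ee_pos: [0.4553, 0.0131, 0.0639]
wrist_force: [0.7, -0.7, -0.1]
```

```bash
python3 -m handwheel '[[[0,0,0.09],[0,0,0],0]]'|grep -E 'ee_pos|force'; for i in 1 2 3 4; do python3 -m handwheel '[[[0,0,0.04],[0,0,0],0]]' | grep -E 'ee_pos|force';  done
```

```text
ee_pos: [0.4557, 0.0129, 0.0608]
wrist_force: [-0.2, 0.1, 0.0]
ee_pos: [0.4558, 0.0129, 0.0591]
wrist_force: [-0.1, -0.4, -0.1]
ee_pos: [0.4559, 0.0129, 0.0575]
wrist_force: [-0.8, 0.0, 3.0]
ee_pos: [0.4558, 0.0128, 0.0562]
wrist_force: [-4.7, 0.3, 33.0]
ee_pos: [0.4558, 0.0128, 0.0556]
wrist_force: [-5.3, 0.7, 38.0]
```

It is now solid after about 1.5 mm (it went 6 mm before), so the shim carries it. Lifting clear and checking.

```bash
python3 -m handwheel '[[[0,0,-0.3],[0,0,0],0],[[0,0,-0.9],[0,0,0],0],[[0,0,-0.9],[0,0,0],0],[[0,0,-0.9],[0,0,0],0],[[0,0,0],[0,0,0],0],[[0,0,0],[0,0,0],0],[[0,0,0],[0,0,0],0]]'; python3 - <<'E'
from h import *
a=ctrl.get_image("scene")[140:290,250:450,::-1]
cv2.imwrite("pics/s6.png",cv2.resize(a,None,fx=4,fy=4,interpolation=cv2.INTER_CUBIC))
E
```

```text
t: 15.25
ee_pos: [0.4551, 0.0139, 0.1792]
ee_rot: [[-0.963, 0.271, 0.003], [0.271, 0.963, -0.004], [-0.004, -0.003, -1.0]]
wrist_force: [-0.4, 0.3, -0.7]
gripper_width: 0.0001
```

View pics/s6.png

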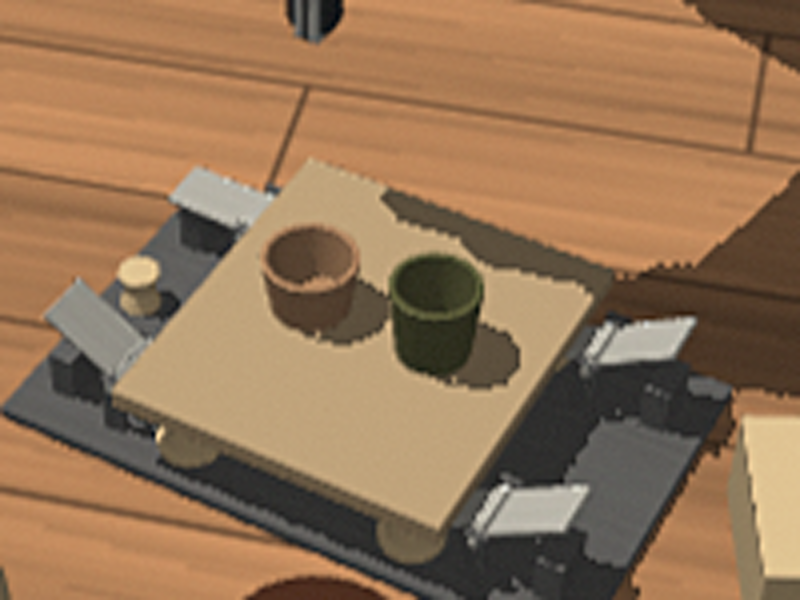

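The nr tab seems to have risen slightly under the 38 N press: its outer edge moved from (200,171) to (196,168). I'll measure it.

```bash
python3 - <<'E'
from h import *
q=np.load("q.npy")
a=cv2.imread("pics/s5.png")[150:250,150:290];b=cv2.imread("pics/s6.png")[150:250,150:290]
cv2.imwrite("pics/cmp.png",cv2.resize(np.hstack([a,b]),None,fx=2.8,fy=2.8,interpolation=cv2.INTER_CUBIC))
for th in(.60,.54,.48,.0):
    e=.6-th; 
    X=[P(q,[[-.07+dx,-.112-.05*np.cos(e)]],.046+.05*np.sin(e))[0] for dx in(-.017,.017)]
    print(th,(((proj("scene",X)-[250,140])*4)-150)*2.8)
E
```

```text
0.6 [[138.8306  51.728 ]
 [ 57.434  143.8177]]
0.54 [[138.6634  41.4266]
 [ 57.1278 133.5116]]
0.48 [[139.2091  31.3916]
 [ 57.5418 123.4795]]
0.0 [[168.9212 -35.1009]
 [ 86.5243  57.2916]]
```

View pics/cmp.png

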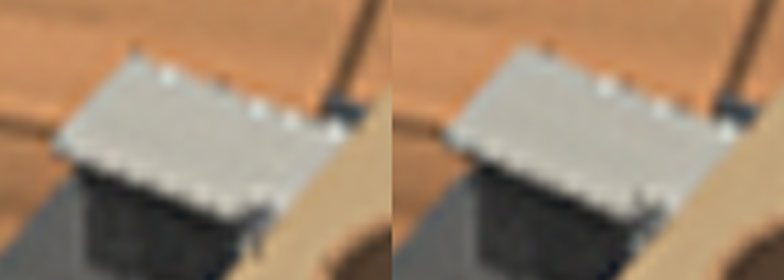

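The tab corners rose about 10 px, roughly 0.06 rad, so it sits near 0.54 and that's too marginal. I'll press the tab flat again, then press the corner again more gently.

```bash
python3 -m handwheel '[[[0,-0.9,0],[0,0,0],0],[[0,-0.9,0.5],[0,0,0],0],[[0,0,0.8],[0,0,0],0],[[0,0,0],[0,0,0],0]]'; python3 -c "
from h import *
goto(-.07,-.15,.016)"
```

```text
t: 15.7
ee_pos: [0.4344, -0.0569, 0.1227]
ee_rot: [[-0.964, 0.268, -0.002], [0.268, 0.964, -0.004], [0.001, -0.004, -1.0]]
wrist_force: [-0.4, 0.6, 0.7]
gripper_width: 0.0003
t 15.7 tip [ 0.4344 -0.0569  0.1007] F [-0.366   0.5764  0.6702] w 0.0002688183427930078
target [ 0.4443 -0.0569  0.038 ] units tool xyz [-0.2416  0.0742  2.1161] norm mm 85.24348570077336 yaw err deg (world) 0.4473290838217707 tilt [-0.0019 -0.0036 -1.    ]
```

```bash
python3 -m handwheel '[[[-0.24,0.05,0.9],[0,0,0],0],[[0,0,0.7],[0,0,0],0],[[0,0,0.15],[0,0,0],0],[[0,0,0],[0,0,0],0]]'|grep -E "ee_|force"; for i in 1 2 3 4; do python3 -m handwheel '[[[0,0,0.05],[0,0,0],0]]' | grep -E 'ee_pos|force';  done
```

```text
ee_pos: [0.4445, -0.0568, 0.0511]
ee_rot: [[-0.964, 0.266, -0.006], [0.266, 0.964, -0.004], [0.004, -0.005, -1.0]]
wrist_force: [-0.5, 0.1, 0.0]
ee_pos: [0.4447, -0.0565, 0.0498]
wrist_force: [0.0, -0.0, 0.6]
ee_pos: [0.4451, -0.0563, 0.0488]
wrist_force: [0.6, 0.6, -0.6]
ee_pos: [0.4456, -0.0562, 0.0476]
wrist_force: [0.9, 0.3, -0.1]
ee_pos: [0.4459, -0.0563, 0.0463]
wrist_force: [-0.8, -0.5, -0.1]
```

```bash
for i in 1 2 3 4 5 ; do python3 -m handwheel '[[[0,0,0.05],[0,0,0],0]]' | grep -E 'ee_pos|force';  done
```

```text
ee_pos: [0.4462, -0.0563, 0.0446]
wrist_force: [0.8, 0.2, -0.0]
ee_pos: [0.4463, -0.0564, 0.0427]
wrist_force: [0.9, 0.3, -0.2]
ee_pos: [0.4464, -0.0564, 0.0407]
wrist_force: [-1.2, -0.2, -0.3]
ee_pos: [0.4464, -0.0565, 0.0386]
wrist_force: [0.0, 0.3, 8.7]
ee_pos: [0.4464, -0.0566, 0.037]
wrist_force: [-3.6, 2.4, 38.2]
```

```bash
python3 -m handwheel '[[[0,0,-0.4],[0,0,0],0],[[0,0,-0.9],[0,0,0],0],[[0,0,-0.3],[0,0,0],0],[[0,0.9,0],[0,0,0],0],[[0,0.9,0],[0,0,0],0],[[0,0,0],[0,0,0],0]]'|grep ee_; python3 - <<'E'
from h import *
goto(-.08,-.07,.045)
a=ctrl.get_image("scene")[140:290,250:450,::-1]
cv2.imwrite("pics/s7.png",cv2.resize(a,None,fx=4,fy=4,interpolation=cv2.INTER_CUBIC))
E
```

```text
ee_pos: [0.4663, 0.0137, 0.1025]
ee_rot: [[-0.963, 0.271, 0.001], [0.271, 0.963, -0.004], [-0.002, -0.003, -1.0]]
t 17.6 tip [0.4663 0.0137 0.0805] F [-0.0338  0.5544 -0.188 ] w -0.00011687622842074007
target [0.4555 0.0229 0.067 ] units tool xyz [0.3254 0.1517 0.8864] norm mm 38.25522887730074 yaw err deg (world) 0.6223802715653903 tilt [ 0.0008 -0.0037 -1.    ]
```

```bash
python3 -m handwheel '[[[0.2,0.15,0.7],[0,0,0],0],[[0,0,0.2],[0,0,0],0],[[0,0,0],[0,0,0],0],[[0,0,0.06],[0,0,0],0],[[0,0,0.06],[0,0,0],0]]'|grep -E "ee_|force"; for i in 1 2 3; do python3 -m handwheel '[[[0,0,0.04],[0,0,0],0]]' | grep -E 'ee_pos|force';  done
```

```text
ee_pos: [0.4586, 0.0155, 0.0611]
ee_rot: [[-0.961, 0.275, -0.002], [0.275, 0.961, -0.007], [-0.001, -0.007, -1.0]]
wrist_force: [0.2, -0.6, -0.1]
ee_pos: [0.4589, 0.0149, 0.0598]
wrist_force: [0.6, -0.5, -0.2]
ee_pos: [0.4592, 0.0146, 0.0584]
wrist_force: [0.4, 0.1, -1.1]
ee_pos: [0.4591, 0.0144, 0.057]
wrist_force: [-1.5, 1.1, 3.0]
```

```bash
for i in 1 2; do python3 -m handwheel '[[[0,0,0.015],[0,0,0],0]]' | grep -E 'ee_pos|force';  done
```

```text
ee_pos: [0.4591, 0.0144, 0.0566]
wrist_force: [-2.0, 0.4, 12.6]
ee_pos: [0.4591, 0.0144, 0.0566]
wrist_force: [-3.0, -0.5, 15.6]
```

It holds steady on the shim at 13–16 N (z 0.0566, no creep). Letting go and checking.

```bash
python3 -m handwheel '[[[0,0,-0.3],[0,0,0],0],[[0,0,-0.9],[0,0,0],0],[[0,0,-0.9],[0,0,0],0],[[0,0,-0.9],[0,0,0],0],[[0,0,0],[0,0,0],0],[[0,0,0],[0,0,0],0],[[0,0,0],[0,0,0],0]]'|grep -E "ee_pos|force"; python3 - <<'E'
from h import *
im=ctrl.get_image("scene")[:,:,::-1]; cv2.imwrite("pics/full8.png",im)
b=cv2.resize(im[140:290,250:450],None,fx=4,fy=4,interpolation=cv2.INTER_CUBIC)
f=lambda i:i[150:250,150:290]
cv2.imwrite("pics/cmp2.png",cv2.resize(np.hstack([f(cv2.imread("pics/s7.png")),f(b)]),None,fx=2.8,fy=2.8,interpolation=cv2.INTER_CUBIC))
E
```

```text
ee_pos: [0.4591, 0.0155, 0.1808]
wrist_force: [0.8, -0.1, -0.6]
```

View pics/cmp2.png

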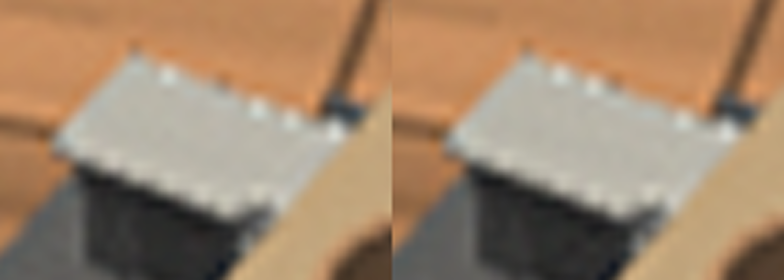

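View pics/full8.png

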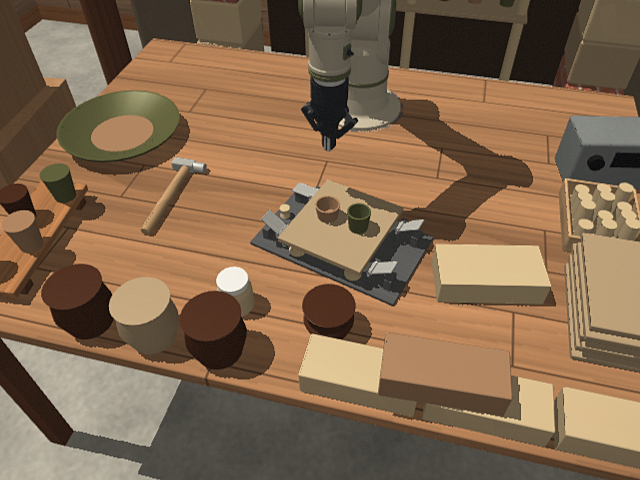

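Everything else is unmoved, but the tab edge may have crept by a few hundredths of a rad. There is plenty of time, so I'll seat it once more to get margin on the final condition.

```bash
python3 -m handwheel '[[[0,-0.9,0],[0,0,0],0],[[0,-0.9,0.5],[0,0,0],0],[[0,0,0.8],[0,0,0],0],[[0,0,0],[0,0,0],0]]' >/dev/null; python3 -c "
from h import *
goto(-.07,-.15,.024)"
```

```text
t 19.8 tip [ 0.438  -0.0553  0.1026] F [0.7152 0.7536 0.7956] w 9.52998956301201e-05
target [ 0.4443 -0.0569  0.046 ] units tool xyz [-0.1662  0.0197  1.9652] norm mm 78.89323009342314 yaw err deg (world) 0.7774649585266928 tilt [-0.0036 -0.0069 -1.    ]
```

```bash
python3 -m handwheel '[[[-0.16,0,0.9],[0,0,0],0],[[0,0,0.7],[0,0,0],0],[[0,0,0.3],[0,0,0],0],[[0,0,0],[0,0,0],0],[[0,0,0.08],[0,0,0],0]]'|grep -E "ee_pos|force"; for i in 1 2 3; do python3 -m handwheel '[[[0,0,0.04],[0,0,0],0]]' | grep -E 'ee_pos|force';  done
```

```text
ee_pos: [0.4446, -0.0562, 0.0435]
wrist_force: [-0.1, -1.0, -0.6]
ee_pos: [0.4449, -0.0559, 0.0423]
wrist_force: [-0.5, 0.1, -0.4]
ee_pos: [0.4453, -0.0558, 0.0413]
wrist_force: [0.4, -0.4, 0.6]
ee_pos: [0.4457, -0.0557, 0.0403]
wrist_force: [-1.2, -0.1, 0.0]
```

```bash
for i in 1 2 3; do python3 -m handwheel '[[[0,0,0.03],[0,0,0],0]]' | grep -E 'ee_pos|force';  done
```

```text
ee_pos: [0.4459, -0.0558, 0.0394]
wrist_force: [0.0, -0.7, 0.4]
ee_pos: [0.4461, -0.0558, 0.0384]
wrist_force: [0.4, -0.6, 0.1]
ee_pos: [0.4462, -0.0558, 0.0376]
wrist_force: [-2.7, 1.5, 21.9]
```

Contact came within 1 mm of the stop, so the tab was already essentially flat after the gentle press. Lifting away and checking once more.

```bash
python3 -m handwheel '[[[0,0,-0.4],[0,0,0],0],[[0,0,-0.9],[0,0,0],0],[[0,0,-0.9],[0,0,0],0],[[0,0,-0.9],[0,0,0],0],[[0,0,-0.5],[0,0,0],0],[[0,0,0],[0,0,0],0],[[0,0,0],[0,0,0],0],[[0,0,0],[0,0,0],0]]'; python3 - <<'E'
from h import *
im=ctrl.get_image("scene")[:,:,::-1]
b=cv2.resize(im[140:290,250:450],None,fx=4,fy=4,interpolation=cv2.INTER_CUBIC);cv2.imwrite("pics/s9.png",b)
E
```

```text
t: 21.7
ee_pos: [0.4456, -0.055, 0.1858]
ee_rot: [[-0.963, 0.271, -0.005], [0.271, 0.963, -0.007], [0.003, -0.008, -1.0]]
wrist_force: [-0.3, 0.1, -1.4]
gripper_width: 0.0001
```

View pics/s9.png

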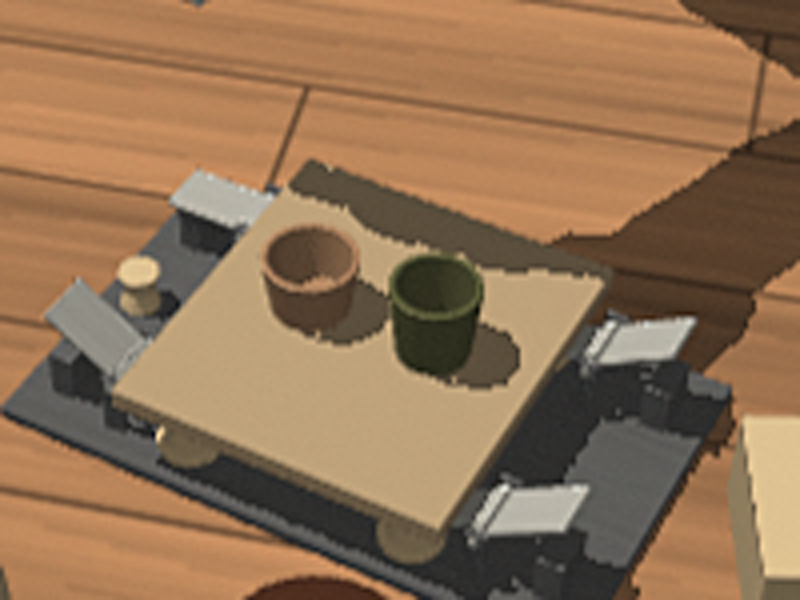

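The nr tab at (220,200) is flat. The other three tabs are up, and the shelf and cups are unmoved.

```bash
python3 -c "
from station import ctrl
print(ctrl.hand_in())"
```

```text
the job is handed in; nothing more can be done
None
```

I handed the job in at about 21.7 s. The near right corner was the one that rocked, and its shim is now flat and carries it. The hand-in reported no verdict.

- **Corner presses:** I pressed near left, far left, far right and near right in that order. The first three were solid at 30–59 N. Near right gave about 6 mm at about 4 N, then went solid.
- **Shim:** I pressed the near right tab down to its stop at 45 N. The re-press of that corner then went solid after about 1.5 mm.
- **Shim crept back:** That re-press reached 38 N, harder than needed, and pushed the tab back up by about 0.06 rad, close to the 0.54 limit. I pressed the tab flat again and repeated the corner press at 13–16 N, which held steady. I then seated the tab once more (22 N); it had hardly moved. The last finger action was therefore on the tab, not the corner.
- **Final check:** The last picture shows the near right tab flat, the other three up, and the shelf, cups and stub unmoved. In the wide view taken just before the last tab press, the hammer, brick, saggar and jar were also where they started. The gripper is well clear, and the wrist force is within about 1.4 N of zero.
- **Disagreement:** Fingertip contact came with the TCP about 8 mm below the touched surface, not 22 mm above it as the tool description implies. I went by force and repeatable heights instead.

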